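# Sort the carving tools back into their own cradles

### The job

The four carving tools were put back in one another's cradles in the tool tray. Lay each tool in its own cradle, the one whose end plate is painted the same colour as the butt of the handle, butt towards the painted end as now and lying fully down in both rests; the bare-wood spare cradle is free to park a tool in on the way and holds no tool at the end. Set the tools down, do not drop them, and leave the dark carved head where it stands.

Things in the scene. Friction and masses are not known exactly. Their poses are not given: they have to be found in the camera images.
- tool_red: Loose skew chisel: flat steel blade 20 mm wide with a slanting edge. Pale handle, 26 mm thick, its last 38 mm (the butt) painted red. 230 mm long, 0.14 kg. Origin on the axis where to grip; x along the axis to the blade: butt at x = -95, ferrule +40, then 10 mm shank to +75, edge at +135 mm; balance +10 to +20 mm. May be rolled about x.
- tool_blue: Loose gouge: steel blade 14 mm wide, curved in section. Pale handle, 26 mm thick, its last 38 mm (the butt) painted blue. 230 mm long, 0.14 kg. Origin on the axis where to grip; x along the axis to the blade: butt at x = -95, ferrule +40, then 10 mm shank to +75, edge at +135 mm; balance +10 to +20 mm. May be rolled about x.
- tool_green: Loose V-tool: steel blade 12 mm wide, folded to a V. Pale handle, 26 mm thick, its last 38 mm (the butt) painted green. 230 mm long, 0.14 kg. Origin on the axis where to grip; x along the axis to the blade: butt at x = -95, ferrule +40, then 10 mm shank to +75, edge at +135 mm; balance +10 to +20 mm. May be rolled about x.
- tool_yellow: Loose fishtail chisel: flat steel blade spreading to 26 mm at the edge. Pale handle, 26 mm thick, its last 38 mm (the butt) painted yellow. 230 mm long, 0.14 kg. Origin on the axis where to grip; x along the axis to the blade: butt at x = -95, ferrule +40, then 10 mm shank to +75, edge at +135 mm; balance +10 to +20 mm. May be rolled about x.
- cradle_red: Fixed cradle in the tray, end plate (40 x 62 mm, at x = -126 mm) and a stripe at the blade end painted red: home of the red tool, butt to the plate. Origin under the slab, straight below a seated tool's origin; x from plate to blade end, z up. All five alike, 85 mm apart. Slab 288 x 66 x 6 mm; a tool lies along x in two 45-degree V-rests, its axis 46 mm above the origin.
- cradle_blue: Fixed cradle in the tray, end plate (40 x 62 mm, at x = -126 mm) and a stripe at the blade end painted blue: home of the blue tool, butt to the plate. Origin under the slab, straight below a seated tool's origin; x from plate to blade end, z up. All five alike, 85 mm apart. Handle rest at x = -86 to -64 mm: V 52 mm wide, top 54 mm above the origin.
- cradle_green: Fixed cradle in the tray, end plate (40 x 62 mm, at x = -126 mm) and a stripe at the blade end painted green: home of the green tool, butt to the plate. Origin under the slab, straight below a seated tool's origin; x from plate to blade end, z up. All five alike, 85 mm apart. Shank rest at x = +47 to +67 mm: V 40 mm wide, top 59 mm above the origin.
- cradle_yellow: Fixed cradle in the tray, end plate (40 x 62 mm, at x = -126 mm) and a stripe at the blade end painted yellow: home of the yellow tool, butt to the plate. Origin under the slab, straight below a seated tool's origin; x from plate to blade end, z up. All five alike, 85 mm apart. Between the rests only the slab, 40 mm under the axis. The V centres a tool up to 12 mm off.
- cradle_spare: Fixed spare cradle of the same shape in the same tray, unpainted; empty at the start, nobody's home. Origin and axes as for the others; holds any tool, its axis 46 mm above the origin.
- bust: Dark brown carved head with shoulders, finished, 202 mm high, round foot 120 mm across, standing loose on the bench on the left or the right of the tray. Origin at the centre of its underside, z up. To be left alone.

How it is judged:
At the end, for the whole second after the job is handed in: Every tool lies at rest in the cradle of its own colour, released: origin within 15 mm (horizontally) of the cradle's origin and 46 mm (within 6 mm) above it, level within 0.07 rad and in line with the cradle within 0.09 rad, butt to the painted end; the carved head stands upright (horizontal distance between tool_red and cradle_red below 0.015 m and z of tool_red in the frame of cradle_red between 0.04 and 0.052 m and angle between the x axis of tool_red and the x axis of cradle_red, either way round below 0.09 rad and angle between tool_red's own x axis and vertical between 1.5008 and 1.6408 rad and linear speed of each of tool_red, tool_blue, tool_green, tool_yellow below 0.02 m/s and angular speed of each of tool_red, tool_blue, tool_green, tool_yellow below 0.3 rad/s and horizontal distance between tool_blue and cradle_blue below 0.015 m and z of tool_blue in the frame of cradle_blue between 0.04 and 0.052 m and angle between the x axis of tool_blue and the x axis of cradle_blue, either way round below 0.09 rad and angle between tool_blue's own x axis and vertical between 1.5008 and 1.6408 rad and horizontal distance between tool_green and cradle_green below 0.015 m and z of tool_green in the frame of cradle_green between 0.04 and 0.052 m and angle between the x axis of tool_green and the x axis of cradle_green, either way round below 0.09 rad and angle between tool_green's own x axis and vertical between 1.5008 and 1.6408 rad and horizontal distance between tool_yellow and cradle_yellow below 0.015 m and z of tool_yellow in the frame of cradle_yellow between 0.04 and 0.052 m and angle between the x axis of tool_yellow and the x axis of cradle_yellow, either way round below 0.09 rad and angle between tool_yellow's own x axis and vertical between 1.5008 and 1.6408 rad and angle between bust's own z axis and vertical below 0.1 rad); the robot touches nothing.
It fails at once if the red tool is dropped (it falls free of the fingers faster than 0.7 m/s) (contact force between the fingers and tool_red below 0.05 N and linear speed of tool_red above 0.7 m/s).
It fails at once if the blue tool is dropped (it falls free of the fingers faster than 0.7 m/s) (contact force between the fingers and tool_blue below 0.05 N and linear speed of tool_blue above 0.7 m/s).
It fails at once if the green tool is dropped (it falls free of the fingers faster than 0.7 m/s) (contact force between the fingers and tool_green below 0.05 N and linear speed of tool_green above 0.7 m/s).
It fails at once if the yellow tool is dropped (it falls free of the fingers faster than 0.7 m/s) (contact force between the fingers and tool_yellow below 0.05 N and linear speed of tool_yellow above 0.7 m/s).
It fails at once if the carved head is pushed more than 20 mm (distance of bust from where it was at the start of the episode above 0.02 m).
It also fails if it takes over 104 s, if anything falls off the work surface, if the arm or the gripper's body presses on something with over 40 N, if the wrist force passes 120 N, or if a joint passes its speed limit or range.

### The arm

A 6-joint arm with a two-finger parallel gripper is mounted at the origin on the work surface. World frame = base frame: x ahead of the robot, y to its left, z up, the work surface at z = 0. Lengths are in m, angles in rad, forces in N, time in s.
With the tool pointing down it reaches from about 0.35 to 0.975 m from the base axis. Payload 4.9 kg.
Tool frame: the origin (TCP) lies midway between the tips of the shut fingers; the grasp point (between the pads) lies 19 mm behind it; z points along the fingers, y is the line along which they close (so a half turn about z gives the same grasp; the last joint's range is limited). The gripper opens to 85 mm and grips with 20 to 120 N. Pads are 22 mm wide; open, the fingers measure 114 mm over their backs; the gripper's body (76 mm by 85 mm) begins 54 mm behind the grasp point. The pads swing forward as they close: fully open they stand 13 mm farther back than shut.
Start: joints at [1.057, 0.053, 1.613, -0, 1.476, -0.119], TCP at [0.24, 0.577, 0.231] pointing down, gripper open.
Joint ranges: [-3.01, 3.01], [-1.01, 2.22], [0.06, 2.58], [-1.02, 4.17], [0.09, 2.62], [-3.14, 3.14]. Speed limits (rad/s): [2.57, 2.57, 3.14, 3.14, 3.14, 3.14].

### API

Orientations are given as a rotation vector (axis times angle).
In Python, from station import ctrl gives the robot as it stands.
- The arm moves only by the tool step_arm, never from a script. Its argument "targets" is a list of rows, each an object with "travel": the shift along the world's x, y, z as a fraction of full scale, a list of three; "angular": the turn, a rotation vector about the world's x, y, z as a fraction of full scale, a list of three; "gripper": the opening, from 0 (shut) to 1 (fully open). In form: [{"travel": [x, y, z], "angular": [rx, ry, rz], "gripper": gripper}, ...]. A call has 1 to 10 rows; each row is the pose to reach, as a shift and turn from the pose commanded when the call began; what a row does not reach only later rows make up. Full scale, the value 1, is 0.6 m for a shift and pi/4 rad for a turn. A row lasts 1/10 s, in which the tool goes at most 50 mm and 8.59 degrees, less where a joint would pass 70% of its speed; a pose out of reach is approached as far as the arm can. A call with a number of a shift or a turn outside -1 to 1 is refused whole. A call with a gripper value outside its range is refused whole. The fingers move at their own pace and stop on an object; "squeeze" is the grip in N (left out, the last holds). Time passes only in rows, so rows that repeat a pose let the fingers close. It gives the time, the measured TCP pose, the force, the opening and the grip force at its end, in the units of the state.
- ctrl.get_obs(): the state, without advancing time (a new reading comes with each control period).
- ctrl.get_image(name): name is "scene" or "top" or "wrist"; returns a dict with "img" (400x640x3 uint8, red, green, blue), "fx", "fy", "cx", "cy" (pixels), "rvec" (rotation vector, rad) and "tvec" (3), from world to camera coordinates, as OpenCV has them. Camera axes: x right, y down, z forward; pixel columns grow to the right and rows downward; lengths in m; the calibration is good to about 2 mm. The wrist camera is an equidistant fisheye: a pixel r from the principal point sees the ray r / f radians off the axis. A picture is of the moment at which its call begins. There is no depth.
- ctrl.finish_job(): hands the job in; it is judged then, once.
The state is a dict: "t": time; "q": joint angles; "dq": joint speeds; "effort": joint torques, N m; "tool_pos": TCP position; "tool_rot": TCP orientation; "contact_force": force on the tool from outside, world axes, zero at the start; "wrist_torque": the same for the moment, N m; "opening": finger opening in m; "grip_force": force on a finger pad.
Only numpy, scipy, OpenCV 4.12 (cv2) and the standard library are available. Lean on these libraries where they do the work, as an engineer would, in place of code of your own. Each camera call takes 0.05 s, during which the arm holds its last target. There are 200 camera calls.

## Working session

There is one attempt and no reset: what is moved stays moved. The work goes in short steps, Python scripts to look and compute and a tool call to move; the robot and the scene stay as the last step left them, time stands still between calls to the robot, and variables do not carry over. Pictures are saved under pics/ and viewed, at most 14 in all, crops included, and the job is handed in when it is done.

Besides the shell and the picture viewer there is one more tool, called in YAML: its name, and indented under it one key for each argument. step_arm: Moves the arm, as the interface text tells. Its arguments: {"type":"object","properties":{"targets":{"type":"array"},"squeeze":{"type":"number"}},"required":["targets"]}

```bash
mkdir -p pics; ls
python3 - <<'E'
from station import ctrl
import cv2
o=ctrl.get_obs(); print(o)
for n in("scene","top"):
    d=ctrl.get_image(n); cv2.imwrite(f"pics/{n}0.png",d["img"][:,:,::-1]); print(n,d["fx"],d["fy"],d["cx"],d["cy"],d["rvec"],d["tvec"])
E
```

```text
pics
{'t': 0.0, 'q': array([ 1.05702677e+00,  5.33913309e-02,  1.61432175e+00, -2.43042295e-06,
        1.47597480e+00, -1.19008305e-01]), 'dq': array([ 2.16820521e-04,  9.46145968e-05,  1.40285503e-03,  1.07398198e-03,
        4.30193346e-04, -6.43898256e-04]), 'effort': array([ 3.39170847e-04, -3.93660235e+01, -3.70183825e+01, -1.05793240e-04,
        6.68768131e-03, -2.85166003e-06]), 'tool_pos': array([0.2400614 , 0.57637703, 0.23002506]), 'tool_rot': array([-0.61594294, -3.0799558 ,  0.00312835]), 'contact_force': array([ 0.18798046,  0.48379996, -0.25004147]), 'wrist_torque': array([ 0.02113298, -0.01382884,  0.00743796]), 'grip_force': 0.0, 'opening': 0.08541255559649255}
scene 430.79945109423534 430.79945109423534 316.6928770697 200.70899709798212 [ 1.38221958  2.22503772 -0.86725041] [ 0.22633735 -0.32323868  1.58305213]
top 465.40401032859756 465.40401032859756 317.30580871770167 202.98616922208763 [ 2.10585009 -2.10678755  0.23285414] [0.0228892  0.56130942 1.29725141]
```

View pics/top0.png

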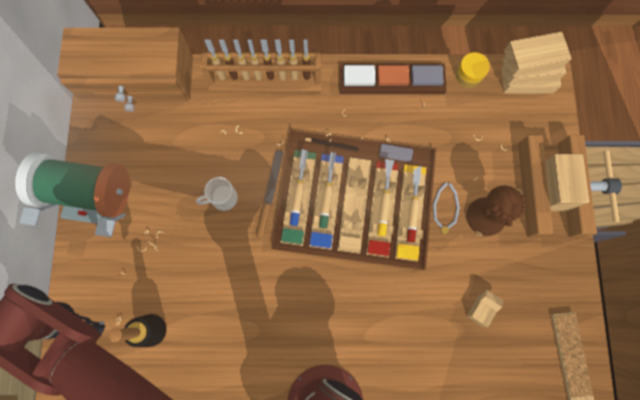

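View pics/scene0.png

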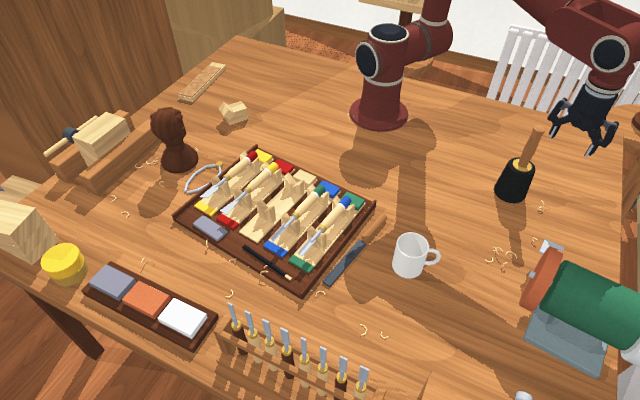

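Run:
```python
import cv2, numpy as np
from station import ctrl
a=cv2.imread("pics/top0.png")[120:275,265:445]; a=cv2.resize(a,None,fx=2.2*1.5,fy=3.3,interpolation=cv2.INTER_CUBIC)
cv2.imwrite("pics/topc.png",a)
b=cv2.imread("pics/scene0.png")[140:300,165:385]; cv2.imwrite("pics/scenec.png",cv2.resize(b,None,fx=3.5,fy=3.5,interpolation=cv2.INTER_CUBIC))
for n in("top","scene"):
    d=ctrl.get_image(n);R=cv2.Rodrigues(d["rvec"])[0];print(n,-R.T@d["tvec"],R[2])
```

```text
top [0.26620119 0.02445943 1.38816139] [ 0.21717073 -0.00133933 -0.97613272]
scene [1.27109876 0.38012897 0.94951346] [-0.60439217 -0.30170861 -0.73734797]
```

View pics/topc.png

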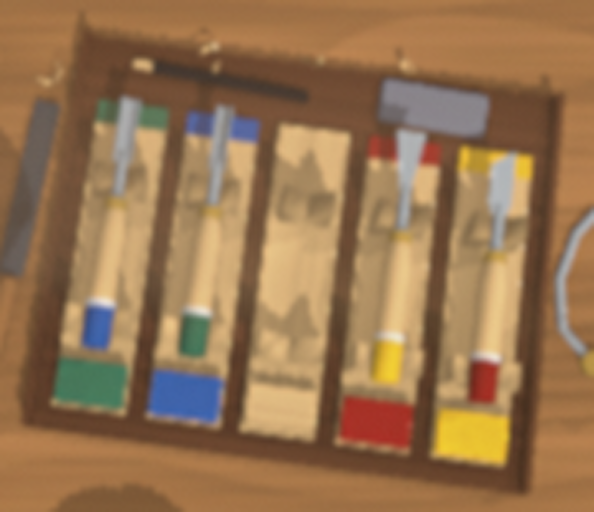

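View pics/scenec.png

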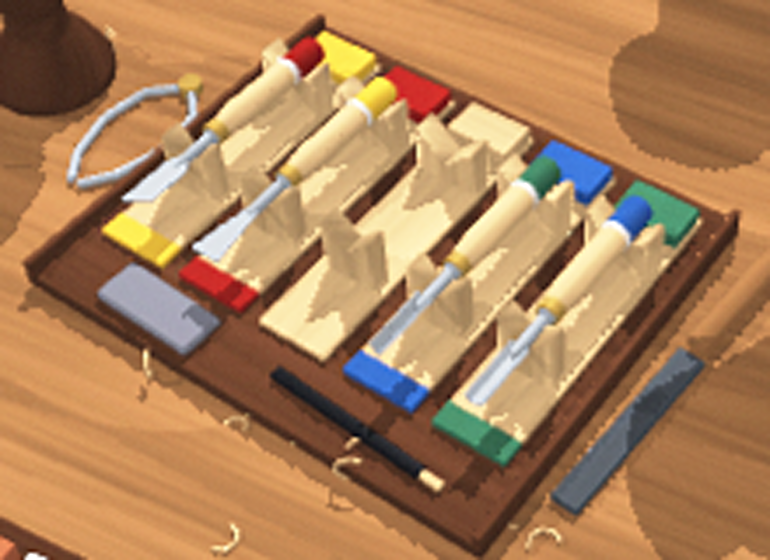

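```bash
cat > h.py <<'E'
import cv2, numpy as np
from station import ctrl
def cam(n):
    d=ctrl.get_image(n); R=cv2.Rodrigues(d["rvec"])[0]
    return d,R,-R.T@d["tvec"]
def ray(d,R,uv):
    v=R.T@np.array([(uv[0]-d["cx"])/d["fx"],(uv[1]-d["cy"])/d["fy"],1]); return v/np.linalg.norm(v)
def plane(c,v,z): return c+v*(z-c[2])/v[2]
def tri(c1,v1,c2,v2):
    A=np.stack([v1,-v2],1); s=np.linalg.lstsq(A,c2-c1,rcond=None)[0]
    p,q=c1+s[0]*v1,c2+s[1]*v2; return (p+q)/2,np.linalg.norm(p-q)
HUE=dict(red=[(0,5),(172,180)],yellow=[(22,32)],green=[(55,85)],blue=[(105,125)])
def blobs(img,roi,amin=15):
    x0,y0,x1,y1=roi; hsv=cv2.cvtColor(img,cv2.COLOR_RGB2HSV); out={}
    for k,rs in HUE.items():
        m=np.zeros(img.shape[:2],np.uint8)
        for lo,hi in rs: m|=cv2.inRange(hsv,(lo,150 if k!="green" else 90,50),(hi,255,255))
        w=np.zeros_like(m); w[y0:y1,x0:x1]=m[y0:y1,x0:x1]
        n,_,st,ce=cv2.connectedComponentsWithStats(w,connectivity=4)
        out[k]=[(tuple(np.round(ce[i],1)),int(st[i,4]),tuple(int(t) for t in st[i,:4])) for i in range(1,n) if st[i,4]>=amin]
    return out
E
python3 - <<'E'
from h import *
for n,roi in(("top",(270,125,440,272)),("scene",(165,140,385,300))):
    d,R,c=cam(n)
    for k,b in blobs(d["img"],roi).items(): print(n,k,[(x,a,(bb)) for x,a,bb in b])
E
```

```text
top red [((np.float64(378.4), np.float64(164.1)), 17, (377, 162, 4, 5)), ((np.float64(395.4), np.float64(166.1)), 21, (393, 164, 5, 5)), ((np.float64(411.0), np.float64(235.4)), 74, (408, 230, 7, 12)), ((np.float64(378.9), np.float64(247.4)), 250, (369, 241, 21, 14))]
top yellow [((np.float64(408.6), np.float64(167.9)), 31, (405, 166, 10, 5)), ((np.float64(423.0), np.float64(170.5)), 18, (422, 168, 3, 6)), ((np.float64(381.9), np.float64(229.4)), 88, (378, 224, 9, 12)), ((np.float64(407.5), np.float64(251.5)), 272, (397, 244, 22, 16))]
top green [((np.float64(323.4), np.float64(223.4)), 28, (321, 220, 5, 7)), ((np.float64(291.8), np.float64(235.7)), 204, (282, 230, 20, 13))]
top blue [((np.float64(294.1), np.float64(219.6)), 40, (291, 215, 6, 9)), ((np.float64(320.6), np.float64(239.6)), 196, (311, 234, 20, 13))]
scene red [((np.float64(251.9), np.float64(155.0)), 72, (247, 150, 10, 12)), ((np.float64(284.1), np.float64(166.1)), 162, (274, 159, 20, 16)), ((np.float64(226.6), np.float64(220.9)), 177, (216, 213, 23, 17))]
scene yellow [((np.float64(263.1), np.float64(155.9)), 126, (256, 149, 16, 14)), ((np.float64(272.4), np.float64(166.5)), 69, (267, 162, 11, 11)), ((np.float64(205.0), np.float64(208.0)), 142, (195, 201, 21, 15))]
scene green [((np.float64(319.5), np.float64(189.4)), 71, (314, 185, 11, 11)), ((np.float64(355.0), np.float64(200.1)), 152, (344, 192, 21, 18)), ((np.float64(300.7), np.float64(263.5)), 187, (289, 255, 25, 18))]
scene blue [((np.float64(330.0), np.float64(188.3)), 155, (320, 181, 20, 17)), ((np.float64(345.6), np.float64(200.8)), 76, (340, 196, 11, 11)), ((np.float64(274.9), np.float64(248.7)), 171, (263, 241, 24, 17))]
```

Run:
```python
from h import *
d,R,c=cam("top"); e,S,g=cam("scene")
np.set_printoptions(precision=4,suppress=True)
B=dict(blue=((294.1,219.6),(345.6,200.8)),green=((323.2,223),(319.5,189.4)),yellow=((381.9,229.4),(272.4,166.5)),red=((411,235.4),(251.9,155)))
P=dict(green=((291.8,235.7),(355,200.1)),blue=((320.6,239.6),(330,188.3)),red=((378.9,247.4),(284.1,166.1)),yellow=((407.5,251.5),(263.1,155.9)))
for nm,X in(("butt",B),("plate",P)):
    pts=[]
    for k,(a,b) in X.items():
        p,er=tri(c,ray(d,R,a),g,ray(e,S,b)); pts.append(p); print(nm,k,p,er, "top on z=.06/.02",plane(c,ray(d,R,a),.06 if nm=="butt" else .02)[:2])
    pts=np.array(pts); print(np.linalg.norm(np.diff(pts[:,:2],axis=0),axis=1), np.degrees(np.arctan2(*(pts[3]-pts[0])[[0,1]])))
# stripes left/right ends, top
```

```text
butt blue [0.5112 0.0902 0.0653] 0.0009616583579213328 top on z=.06/.02 [0.5123 0.09  ]
butt green [0.5018 0.0055 0.0633] 0.0004287941664252098 top on z=.06/.02 [0.5023 0.0056]
butt yellow [ 0.4821 -0.1623  0.0672] 0.0011419582156053764 top on z=.06/.02 [ 0.4835 -0.1638]
butt red [ 0.4648 -0.2453  0.0668] 0.0008858356154333991 top on z=.06/.02 [ 0.466  -0.2471]
[0.0852 0.1689 0.0848] -172.11681736122918
plate green [0.4686 0.1003 0.0317] 0.005573330953109699 top on z=.06/.02 [0.4712 0.0983]
plate blue [0.4571 0.0153 0.0314] 0.004980609830778542 top on z=.06/.02 [0.4596 0.0129]
plate red [ 0.4336 -0.1545  0.0321] 0.006153923836306214 top on z=.06/.02 [ 0.4363 -0.159 ]
plate yellow [ 0.4216 -0.2378  0.0323] 0.005680276464142785 top on z=.06/.02 [ 0.4242 -0.2429]
[0.0857 0.1715 0.0842] -172.08092538425248
```

step_arm:
  targets:
    - {"travel": [0,0,0.083],"angular": [0,0,0],"gripper": 1}
    - {"travel": [0,0,0.167],"angular": [0,0,0.1],"gripper": 1}
    - {"travel": [0.5,-0.8,0.167],"angular": [0,0,0.327],"gripper": 1}
    - {"travel": [0.5,-0.8,0.167],"angular": [0,0,0.327],"gripper": 1}
    - {"travel": [0.5,-0.8,0.167],"angular": [0,0,0.327],"gripper": 1}
    - {"travel": [0.5,-0.8,0.167],"angular": [0,0,0.327],"gripper": 1}
    - {"travel": [0.5,-0.8,0.167],"angular": [0,0,0.327],"gripper": 1}
    - {"travel": [0.5,-0.8,0.167],"angular": [0,0,0.327],"gripper": 1}
    - {"travel": [0.5,-0.8,0.167],"angular": [0,0,0.327],"gripper": 1}
    - {"travel": [0.5,-0.8,0.167],"angular": [0,0,0.327],"gripper": 1}
  squeeze: 50

```text
t: 1.4
tool_pos: [0.4526, 0.2366, 0.3317]
tool_rot: [0.216, 3.133, 0.001]
contact_force: [0.4, 0.2, 0.6]
opening: 0.0855
grip_force: 0.0
```

step_arm:
  targets:
    - {"travel": [0.15,-0.5,0],"angular": [0,0,0],"gripper": 0.5}
    - {"travel": [0.15,-0.5,0],"angular": [0,0,0],"gripper": 0.5}
    - {"travel": [0.15,-0.5,0],"angular": [0,0,0],"gripper": 0.5}
    - {"travel": [0.15,-0.5,0],"angular": [0,0,0],"gripper": 0.5}
    - {"travel": [0.15,-0.5,0],"angular": [0,0,0],"gripper": 0.5}
    - {"travel": [0.15,-0.5,0],"angular": [0,0,0],"gripper": 0.5}
    - {"travel": [0.15,-0.5,0],"angular": [0,0,0],"gripper": 0.5}
    - {"travel": [0.15,-0.5,0],"angular": [0,0,0],"gripper": 0.5}
    - {"travel": [0.15,-0.5,0],"angular": [0,0,0],"gripper": 0.5}

```text
t: 2.3
tool_pos: [0.5418, -0.0607, 0.3314]
tool_rot: [-0.216, -3.134, -0.001]
contact_force: [-0.3, 1.0, 0.1]
opening: 0.0428
grip_force: 0.0
```

Run:
```python
from h import *
d,R,c=cam("wrist"); print(ctrl.get_obs()["opening"],ctrl.get_obs()["tool_pos"],d["fx"],d["cx"],d["cy"],c,R)
cv2.imwrite("pics/w0.png",d["img"][:,:,::-1])
```

```text
0.04264081075047653 [ 0.54173455 -0.0602613   0.33150992] 309.70691628693146 321.59151191086033 198.66541879963034 [ 0.47533608 -0.05083459  0.47546039] [[ 1.36327625e-01  9.90663630e-01  5.92590797e-04]
 [ 9.53933345e-01 -1.31434407e-01  2.69696442e-01]
 [ 2.67256343e-01 -3.62017832e-02 -9.62945210e-01]]
```

View pics/w0.png

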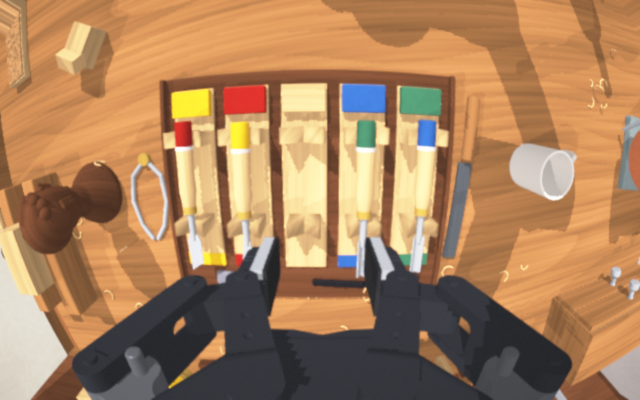

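```bash
cat >> h.py <<'E'
def wray(d,R,uv):
    x,y=uv[0]-d["cx"],uv[1]-d["cy"]; r=np.hypot(x,y); th=r/d["fx"]
    return R.T@np.array([np.sin(th)*x/r,np.sin(th)*y/r,np.cos(th)])
np.set_printoptions(precision=4,suppress=True)
def warp(a): return a
E
python3 - <<'E'
from h import *
d,R,c=cam("wrist"); 
W=blobs(d["img"],(160,75,460,275))
for k,b in W.items():
    for x,a,bb in b: print(k,x,a,bb,"z.03:",plane(c,wray(d,R,x),.03)[:2],"z.07:",plane(c,wray(d,R,x),.07)[:2])
t,T,tc=cam("top"); 
P=dict(green=(291.8,235.7),blue=(320.6,239.6),red=(378.9,247.4),yellow=(407.5,251.5))
for k,a in P.items():
    b=max(W[k],key=lambda q:q[1])[0]; print(k,tri(c,wray(d,R,b),tc,ray(t,T,a)))
E
```

```text
red (np.float64(243.9), np.float64(99.3)) 1165 (223, 85, 43, 29) z.03: [ 0.4362 -0.1581] z.07: [ 0.4397 -0.1485]
red (np.float64(182.4), np.float64(133.3)) 377 (174, 122, 18, 24) z.03: [ 0.4672 -0.2642] z.07: [ 0.468 -0.245]
red (np.float64(238.0), np.float64(259.5)) 69 (235, 255, 7, 11) z.03: [ 0.6835 -0.2175] z.07: [ 0.6648 -0.2025]
yellow (np.float64(190.6), np.float64(103.2)) 1001 (172, 89, 38, 29) z.03: [ 0.4247 -0.2421] z.07: [ 0.4292 -0.2249]
yellow (np.float64(238.7), np.float64(134.4)) 453 (230, 122, 18, 26) z.03: [ 0.4857 -0.1742] z.07: [ 0.4848 -0.1631]
yellow (np.float64(214.0), np.float64(258.1)) 244 (203, 252, 23, 13) z.03: [ 0.677  -0.2594] z.07: [ 0.6589 -0.2406]
green (np.float64(419.9), np.float64(100.9)) 976 (400, 88, 40, 27) z.03: [0.4713 0.0956] z.07: [0.4716 0.0825]
green (np.float64(365.4), np.float64(133.8)) 406 (357, 121, 17, 26) z.03: [0.5115 0.0086] z.07: [0.5082 0.0033]
green (np.float64(423.7), np.float64(258.6)) 28 (422, 254, 4, 10) z.03: [0.7249 0.0875] z.07: [0.7025 0.0752]
green (np.float64(404.7), np.float64(258.9)) 82 (399, 255, 11, 10) z.03: [0.7195 0.0544] z.07: [0.6976 0.045 ]
blue (np.float64(363.5), np.float64(98.1)) 1074 (343, 85, 42, 27) z.03: [0.4598 0.0122] z.07: [0.4612 0.0065]
blue (np.float64(426.0), np.float64(133.0)) 372 (418, 121, 17, 25) z.03: [0.5197 0.1003] z.07: [0.5157 0.0868]
blue (np.float64(346.4), np.float64(260.8)) 160 (338, 256, 18, 10) z.03: [ 0.7074 -0.0416] z.07: [ 0.6866 -0.0423]
green (array([0.4711, 0.0982, 0.0218]), np.float64(0.0002750112642252285))
blue (array([0.4594, 0.0131, 0.0222]), np.float64(0.0004449264409198314))
red (array([ 0.4357, -0.1585,  0.0268]), np.float64(0.0008745291420713772))
yellow (array([ 0.4239, -0.2419,  0.0287]), np.float64(0.0019521218780862003))
```

step_arm:
  targets:
    - {"travel": [0.077,0.232,-0.1],"angular": [0,0,0],"gripper": 0.75}
    - {"travel": [0.077,0.232,-0.2],"angular": [0,0,0],"gripper": 0.75}
    - {"travel": [0.077,0.232,-0.27],"angular": [0,0,0],"gripper": 0.75}
    - {"travel": [0.077,0.232,-0.32],"angular": [0,0,0],"gripper": 0.75}
    - {"travel": [0.077,0.232,-0.35],"angular": [0,0,0],"gripper": 0.75}
    - {"travel": [0.077,0.232,-0.38],"angular": [0,0,0],"gripper": 0.75}
    - {"travel": [0.077,0.232,-0.4],"angular": [0,0,0],"gripper": 0.75}
    - {"travel": [0.077,0.232,-0.4],"angular": [0,0,0],"gripper": 0.75}

```text
t: 3.25
tool_pos: [0.5864, 0.0785, 0.0895]
tool_rot: [-0.214, -3.13, 0.001]
contact_force: [-0.2, -0.2, -1.0]
opening: 0.0642
grip_force: 0.0
```

Run:
```python
from h import *
print(ctrl.get_obs()["tool_pos"])
d,R,c=cam("wrist"); cv2.imwrite("pics/w1.png",d["img"][:,:,::-1])
```

```text
[0.5864 0.0785 0.0895]
```

View pics/w1.png

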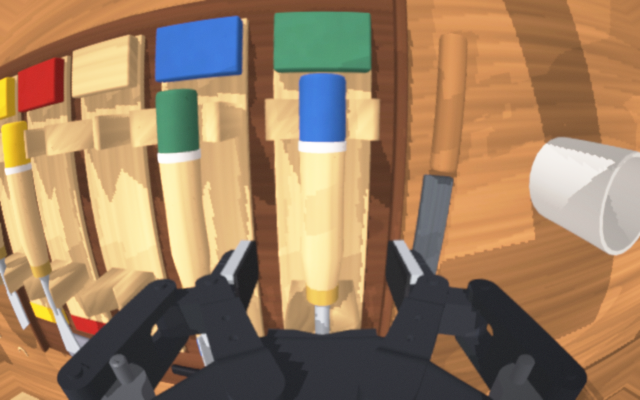

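Run:
```python
from h import *
d,R,c=cam("wrist"); u=np.array([.9906,-.137])
def f(uv,z): p=plane(c,wray(d,R,uv),z)[:2]; return p,(p-[.5958,.0787])@u
print("camera",c)
for n,uv,z in(("paint/ring",(322,143),.069),("butt",(322,75),.062),("plate front",(322,71),.025),("plate front.02",(322,71),.02),("plate back",(322,13),.025),("ferrule start",(321,290),.066)): print(n,f(uv,z))
# widths
for z in(.05,.056,.06): print(z,np.linalg.norm(f((299,130),z)[0]-f((346,130),z)[0]))
for z in(.02,.025,.03): print("platew",z,np.linalg.norm(f((274,70),z)[0]-f((370,70),z)[0]))
```

```text
camera [0.5217 0.0881 0.2362]
paint/ring (array([0.5374, 0.0862]), np.float64(-0.05891059958589153))
butt (array([0.5   , 0.0913]), np.float64(-0.09665627120435348))
plate front (array([0.4926, 0.0923]), np.float64(-0.10410121184005533))
plate front.02 (array([0.4919, 0.0924]), np.float64(-0.10479793327240726))
plate back (array([0.4511, 0.098 ]), np.float64(-0.14600072171674883))
ferrule start (array([0.6294, 0.0729]), np.float64(0.03408151023909866))
0.05 0.02811145213265707
0.056 0.027205449488914596
0.06 0.026601447726419616
platew 0.02 0.06626767043988514
platew 0.025 0.06473488884938096
platew 0.03 0.06320210725887679
```

step_arm:
  targets:
    - {"travel": [0.011,0,-0.03],"angular": [0,0,0],"gripper": 0.75}
    - {"travel": [0.011,0,-0.06],"angular": [0,0,0],"gripper": 0.75}
    - {"travel": [0.011,0,-0.085],"angular": [0,0,0],"gripper": 0.75}
    - {"travel": [0.011,0,-0.085],"angular": [0,0,0],"gripper": 0.4}
    - {"travel": [0.011,0,-0.085],"angular": [0,0,0],"gripper": 0.25}
    - {"travel": [0.011,0,-0.085],"angular": [0,0,0],"gripper": 0.1}
    - {"travel": [0.011,0,-0.085],"angular": [0,0,0],"gripper": 0.1}
    - {"travel": [0.011,0,-0.085],"angular": [0,0,0],"gripper": 0.1}
  squeeze: 60

```text
t: 4.15
tool_pos: [0.5959, 0.0774, 0.0422]
tool_rot: [0.216, 3.131, -0.0]
contact_force: [-0.8, -1.9, 6.6]
opening: 0.0244
grip_force: 59.0
```

step_arm:
  targets:
    - {"travel": [0,0,0.01],"angular": [0,0,0],"gripper": 0.1}
    - {"travel": [0,0,0.03],"angular": [0,0,0],"gripper": 0.1}
    - {"travel": [0,0,0.06],"angular": [0,0,0],"gripper": 0.1}
    - {"travel": [0,0,0.1],"angular": [0,0,0],"gripper": 0.1}
    - {"travel": [0,0,0.14],"angular": [0,0,0],"gripper": 0.1}
    - {"travel": [0,0,0.14],"angular": [0,0,0],"gripper": 0.1}

```text
t: 4.75
tool_pos: [0.5975, 0.0778, 0.1292]
tool_rot: [0.216, 3.126, 0.001]
contact_force: [1.0, 0.5, -0.1]
opening: 0.0246
grip_force: 58.9
```

Run:
```python
from h import *
o=ctrl.get_obs();print(o["tool_pos"],o["opening"],o["contact_force"],o["wrist_torque"])
d,R,c=cam("wrist"); e,S,g=cam("scene"); im=np.hstack([d["img"][:,:,::-1][60:340,160:480],cv2.resize(e["img"][:,:,::-1][120:280,230:413],(320,280))]); cv2.imwrite("pics/w2.png",im)
```

```text
[0.5975 0.0778 0.1292] 0.02458246636847134 [ 0.9525  0.5183 -0.0774] [ 0.0359 -0.0182 -0.0324]
```

View pics/w2.png

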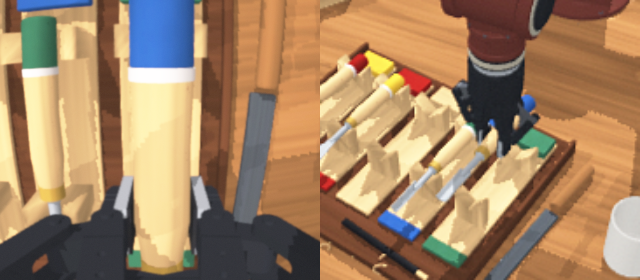

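step_arm:
  targets:
    - {"travel": [-0.0355,-0.06,0],"angular": [0,0,0],"gripper": 0.1}
    - {"travel": [-0.0355,-0.12,0],"angular": [0,0,0],"gripper": 0.1}
    - {"travel": [-0.0355,-0.18,0],"angular": [0,0,0],"gripper": 0.1}
    - {"travel": [-0.0355,-0.24,0],"angular": [0,0,0],"gripper": 0.1}
    - {"travel": [-0.0355,-0.281,0],"angular": [0,0,0],"gripper": 0.1}
    - {"travel": [-0.0355,-0.281,0],"angular": [0,0,0],"gripper": 0.1}
    - {"travel": [-0.0355,-0.281,-0.04],"angular": [0,0,0],"gripper": 0.1}
    - {"travel": [-0.0355,-0.281,-0.08],"angular": [0,0,0],"gripper": 0.1}
    - {"travel": [-0.0355,-0.281,-0.11],"angular": [0,0,0],"gripper": 0.1}
    - {"travel": [-0.0355,-0.281,-0.11],"angular": [0,0,0],"gripper": 0.1}

```text
t: 5.85
tool_pos: [0.5696, -0.089, 0.0532]
tool_rot: [-0.215, -3.125, -0.004]
contact_force: [-1.2, -0.1, -1.4]
opening: 0.0244
grip_force: 59.2
```

step_arm:
  targets:
    - {"travel": [0,0,-0.01],"angular": [0,0,0],"gripper": 0.1}
    - {"travel": [0,0,-0.02],"angular": [0,0,0],"gripper": 0.1}
    - {"travel": [0,0,-0.026],"angular": [0,0,0],"gripper": 0.1}
    - {"travel": [0,0,-0.027],"angular": [0,0,0],"gripper": 0.1}
    - {"travel": [0,0,-0.027],"angular": [0,0,0],"gripper": 0.1}

```text
t: 6.35
tool_pos: [0.5738, -0.091, 0.0426]
tool_rot: [0.217, 3.133, -0.0]
contact_force: [-0.4, -0.6, -1.2]
opening: 0.0241
grip_force: 59.4
```

step_arm:
  targets:
    - {"travel": [0,0,-0.003],"angular": [0,0,0],"gripper": 0.1}
    - {"travel": [0,0,-0.003],"angular": [0,0,0],"gripper": 0.1}

```text
t: 6.55
tool_pos: [0.574, -0.0912, 0.0422]
tool_rot: [0.216, 3.134, -0.001]
contact_force: [-4.6, 0.2, 6.3]
opening: 0.0247
grip_force: 60.2
```

step_arm:
  targets:
    - {"travel": [0,0,0],"angular": [0,0,0],"gripper": 0.4}
    - {"travel": [0,0,0],"angular": [0,0,0],"gripper": 0.75}
    - {"travel": [0,0,0],"angular": [0,0,0],"gripper": 0.75}
    - {"travel": [0,0,0],"angular": [0,0,0],"gripper": 0.75}
    - {"travel": [0,0,0.03],"angular": [0,0,0],"gripper": 0.75}
    - {"travel": [0,0,0.08],"angular": [0,0,0],"gripper": 0.75}
    - {"travel": [0,0,0.13],"angular": [0,0,0],"gripper": 0.75}
    - {"travel": [0,0,0.13],"angular": [0,0,0],"gripper": 0.75}

```text
t: 7.35
tool_pos: [0.5768, -0.0919, 0.1239]
tool_rot: [0.216, 3.125, -0.003]
contact_force: [-0.2, -0.4, 1.0]
opening: 0.0643
grip_force: 0.0
```

Run:
```python
from h import *
o=ctrl.get_obs();print(o["tool_pos"],o["opening"],o["contact_force"])
d,R,c=cam("wrist"); cv2.imwrite("pics/w3.png",d["img"][:,:,::-1])
```

```text
[ 0.5768 -0.0919  0.1239] 0.06426194980316587 [-0.2137 -0.4403  0.9608]
```

View pics/w3.png

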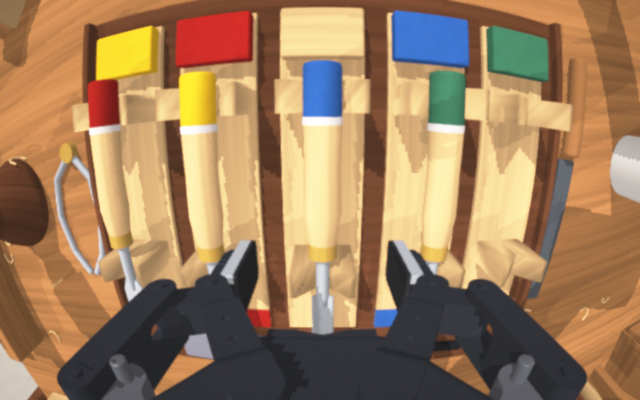

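```bash
cat >> h.py <<'E'
U=np.array([.9906,-.137]); V=np.array([.137,.9906]); SP=np.array([.5725,-.0897])
E
python3 - <<'E'
from h import *
d,R,c=cam("wrist")
def f(uv,z): p=plane(c,wray(d,R,uv),z)[:2]-SP; return p@U*1000,p@V*1000
for n,uv,z in(("red",(105,129),.071),("yel",(199,127),.071),("blue",(322,118),.071),("green",(446,126),.071),
 ("Pspare",(322,34),.027),("Pspare front",(322,57),.027)): print(n,np.round(f(uv,z),1))
for k,b in blobs(d["img"],(60,0,580,140),200).items():
  for x,a,bb in b: print(k,a,"plate" if a>1900 else "",np.round(f(x,.027),1),np.round(f(x,.066),1))
E
```

```text
red [ -63.1 -161.5]
yel [-58.1 -80.9]
blue [-61.4  -0.3]
green [-59.   80.9]
Pspare [-126.4   -0.4]
Pspare front [-107.9   -0.3]
red 3841 plate [-126.4  -86.6] [-116.3  -72.5]
red 1338  [ -85.9 -201.9] [ -82.4 -168.9]
yellow 2633 plate [-126.5 -171.7] [-116.4 -143.6]
yellow 1848  [ -78.2 -101.8] [-76.  -85.2]
green 2629 plate [-126.5  170.2] [-116.4  142.3]
green 1755  [-78.9  99.9] [-76.6  83.5]
blue 3656 plate [-126.5   84.9] [-116.4   71. ]
blue 2014 plate [-81.2  -0.6] [-78.6  -0.5]
```

step_arm:
  targets:
    - {"travel": [0.0195,0.07,0],"angular": [0,0,0],"gripper": 0.75}
    - {"travel": [0.0195,0.143,0],"angular": [0,0,0],"gripper": 0.75}
    - {"travel": [0.0195,0.143,-0.04],"angular": [0,0,0],"gripper": 0.75}
    - {"travel": [0.0195,0.143,-0.08],"angular": [0,0,0],"gripper": 0.75}
    - {"travel": [0.0195,0.143,-0.115],"angular": [0,0,0],"gripper": 0.75}
    - {"travel": [0.0195,0.143,-0.13],"angular": [0,0,0],"gripper": 0.75}
    - {"travel": [0.0195,0.143,-0.13],"angular": [0,0,0],"gripper": 0.4}
    - {"travel": [0.0195,0.143,-0.13],"angular": [0,0,0],"gripper": 0.1}
    - {"travel": [0.0195,0.143,-0.13],"angular": [0,0,0],"gripper": 0.1}
    - {"travel": [0.0195,0.143,-0.13],"angular": [0,0,0],"gripper": 0.1}

```text
t: 8.45
tool_pos: [0.5859, -0.0068, 0.042]
tool_rot: [0.216, 3.132, -0.005]
contact_force: [-1.8, -4.9, -0.0]
opening: 0.0243
grip_force: 58.7
```

step_arm:
  targets:
    - {"travel": [0,0,0.02],"angular": [0,0,0],"gripper": 0.1}
    - {"travel": [0,0,0.06],"angular": [0,0,0],"gripper": 0.1}
    - {"travel": [0,0,0.1],"angular": [0,0,0],"gripper": 0.1}
    - {"travel": [0,0,0.14],"angular": [0,0,0],"gripper": 0.1}
    - {"travel": [0,0,0.14],"angular": [0,0,0],"gripper": 0.1}
    - {"travel": [0.0194,0.05,0.14],"angular": [0,0,0],"gripper": 0.1}
    - {"travel": [0.0194,0.1,0.14],"angular": [0,0,0],"gripper": 0.1}
    - {"travel": [0.0194,0.14,0.14],"angular": [0,0,0],"gripper": 0.1}
    - {"travel": [0.0194,0.14,0.14],"angular": [0,0,0],"gripper": 0.1}

```text
t: 9.35
tool_pos: [0.5961, 0.0814, 0.1236]
tool_rot: [-0.211, -3.133, -0.002]
contact_force: [-0.2, -1.0, -1.4]
opening: 0.0243
grip_force: 59.2
```

step_arm:
  targets:
    - {"travel": [0,0,-0.04],"angular": [0,0,0],"gripper": 0.1}
    - {"travel": [0,0,-0.08],"angular": [0,0,0],"gripper": 0.1}
    - {"travel": [0,0,-0.11],"angular": [0,0,0],"gripper": 0.1}
    - {"travel": [0,0,-0.125],"angular": [0,0,0],"gripper": 0.1}
    - {"travel": [0,0,-0.133],"angular": [0,0,0],"gripper": 0.1}
    - {"travel": [0,0,-0.138],"angular": [0,0,0],"gripper": 0.1}
    - {"travel": [0,0,-0.14],"angular": [0,0,0],"gripper": 0.1}
    - {"travel": [0,0,-0.14],"angular": [0,0,0],"gripper": 0.1}

```text
t: 10.15
tool_pos: [0.5971, 0.0777, 0.0421]
tool_rot: [0.216, 3.134, -0.003]
contact_force: [-4.8, -3.8, 3.4]
opening: 0.0244
grip_force: 59.9
```

step_arm:
  targets:
    - {"travel": [0,0,0],"angular": [0,0,0],"gripper": 0.4}
    - {"travel": [0,0,0],"angular": [0,0,0],"gripper": 0.75}
    - {"travel": [0,0,0],"angular": [0,0,0],"gripper": 0.75}
    - {"travel": [0,0,0.03],"angular": [0,0,0],"gripper": 0.75}
    - {"travel": [0,0,0.08],"angular": [0,0,0],"gripper": 0.75}
    - {"travel": [0,0,0.13],"angular": [0,0,0],"gripper": 0.75}
    - {"travel": [-0.0388,-0.08,0.13],"angular": [0,0,0],"gripper": 0.75}
    - {"travel": [-0.0388,-0.16,0.13],"angular": [0,0,0],"gripper": 0.75}
    - {"travel": [-0.0388,-0.24,0.13],"angular": [0,0,0],"gripper": 0.75}
    - {"travel": [-0.0388,-0.2807,0.13],"angular": [0,0,0],"gripper": 0.75}

```text
t: 11.15
tool_pos: [0.5736, -0.0928, 0.1191]
tool_rot: [0.22, 3.132, -0.002]
contact_force: [0.8, -0.1, -0.0]
opening: 0.0638
grip_force: 0.0
```

step_arm:
  targets:
    - {"travel": [0,0,0],"angular": [0,0,0],"gripper": 0.75}
    - {"travel": [0,0,-0.04],"angular": [0,0,0],"gripper": 0.75}
    - {"travel": [0,0,-0.08],"angular": [0,0,0],"gripper": 0.75}
    - {"travel": [0,0,-0.115],"angular": [0,0,0],"gripper": 0.75}
    - {"travel": [0,0,-0.13],"angular": [0,0,0],"gripper": 0.75}
    - {"travel": [0,0,-0.13],"angular": [0,0,0],"gripper": 0.4}
    - {"travel": [0,0,-0.13],"angular": [0,0,0],"gripper": 0.1}
    - {"travel": [0,0,-0.13],"angular": [0,0,0],"gripper": 0.1}
    - {"travel": [0,0,-0.13],"angular": [0,0,0],"gripper": 0.1}

```text
t: 12.05
tool_pos: [0.5746, -0.0912, 0.0424]
tool_rot: [0.216, 3.131, -0.005]
contact_force: [-1.1, -3.6, 1.1]
opening: 0.0247
grip_force: 58.8
```

step_arm:
  targets:
    - {"travel": [0,0,0.02],"angular": [0,0,0],"gripper": 0.1}
    - {"travel": [0,0,0.06],"angular": [0,0,0],"gripper": 0.1}
    - {"travel": [0,0,0.1],"angular": [0,0,0],"gripper": 0.1}
    - {"travel": [0,0,0.14],"angular": [0,0,0],"gripper": 0.1}
    - {"travel": [0,0,0.14],"angular": [0,0,0],"gripper": 0.1}
    - {"travel": [0.0245,0.05,0.14],"angular": [0,0,0],"gripper": 0.1}
    - {"travel": [0.0245,0.1,0.14],"angular": [0,0,0],"gripper": 0.1}
    - {"travel": [0.0245,0.14,0.14],"angular": [0,0,0],"gripper": 0.1}
    - {"travel": [0.0245,0.14,0.14],"angular": [0,0,0],"gripper": 0.1}

```text
t: 12.95
tool_pos: [0.5875, -0.0028, 0.1235]
tool_rot: [-0.211, -3.133, -0.002]
contact_force: [0.3, 0.5, -1.8]
opening: 0.0245
grip_force: 59.1
```

step_arm:
  targets:
    - {"travel": [0,0,-0.04],"angular": [0,0,0],"gripper": 0.1}
    - {"travel": [0,0,-0.08],"angular": [0,0,0],"gripper": 0.1}
    - {"travel": [0,0,-0.11],"angular": [0,0,0],"gripper": 0.1}
    - {"travel": [0,0,-0.125],"angular": [0,0,0],"gripper": 0.1}
    - {"travel": [0,0,-0.133],"angular": [0,0,0],"gripper": 0.1}
    - {"travel": [0,0,-0.138],"angular": [0,0,0],"gripper": 0.1}
    - {"travel": [0,0,-0.14],"angular": [0,0,0],"gripper": 0.1}
    - {"travel": [0,0,-0.14],"angular": [0,0,0],"gripper": 0.1}

```text
t: 13.75
tool_pos: [0.5886, -0.0071, 0.0425]
tool_rot: [0.216, 3.134, -0.004]
contact_force: [-5.6, -4.5, 5.3]
opening: 0.0241
grip_force: 60.0
```

step_arm:
  targets:
    - {"travel": [0,0,0],"angular": [0,0,0],"gripper": 0.4}
    - {"travel": [0,0,0],"angular": [0,0,0],"gripper": 0.75}
    - {"travel": [0,0,0],"angular": [0,0,0],"gripper": 0.75}
    - {"travel": [0,0,0.03],"angular": [0,0,0],"gripper": 0.75}
    - {"travel": [0,0,0.08],"angular": [0,0,0],"gripper": 0.75}
    - {"travel": [0,0,0.13],"angular": [0,0,0],"gripper": 0.75}
    - {"travel": [-0.03,-0.08,0.15],"angular": [0,0,0],"gripper": 0.75}
    - {"travel": [-0.05,-0.16,0.15],"angular": [0,0,0],"gripper": 0.75}
    - {"travel": [-0.0723,-0.24,0.15],"angular": [0,0,0],"gripper": 0.75}
    - {"travel": [-0.0723,-0.28,0.15],"angular": [0,0,0],"gripper": 0.75}

```text
t: 14.75
tool_pos: [0.5438, -0.1764, 0.131]
tool_rot: [0.22, 3.133, -0.002]
contact_force: [0.1, 1.2, -0.3]
opening: 0.0639
grip_force: 0.0
```

Run:
```python
from h import *
o=ctrl.get_obs();print(o["tool_pos"],o["opening"],o["contact_force"])
d,R,c=cam("wrist"); cv2.imwrite("pics/w4.png",d["img"][:,:,::-1])
def f(uv,z): p=plane(c,wray(d,R,uv),z)[:2]-SP; return p@U*1000,p@V*1000
for k,b in blobs(d["img"],(60,0,580,170),200).items():
  for x,a,bb in b: print(k,a,np.round(x),np.round(f(x,.027),1),np.round(f(x,.066),1))
```

```text
[ 0.5438 -0.1764  0.131 ] 0.06393715172075026 [ 0.1238  1.1648 -0.2944]
red 4112 [326.  61.] [-126.4  -85.4] [-119.7  -85.9]
red 1711 [206. 120.] [ -81.8 -185.1] [ -82.1 -169.9]
yellow 3532 [220.  66.] [-126.2 -171.7] [-119.5 -158.6]
yellow 1944 [326. 126.] [-74.4 -85.6] [-75.9 -86.1]
green 925 [568.  90.] [-126.3  156.3] [-119.6  117.8]
blue 2468 [515.  78.] [-126.4   85.6] [-119.7   58.2]
blue 1144 [536. 137.] [-74.2 114.2] [-75.7  82.3]
```

View pics/w4.png

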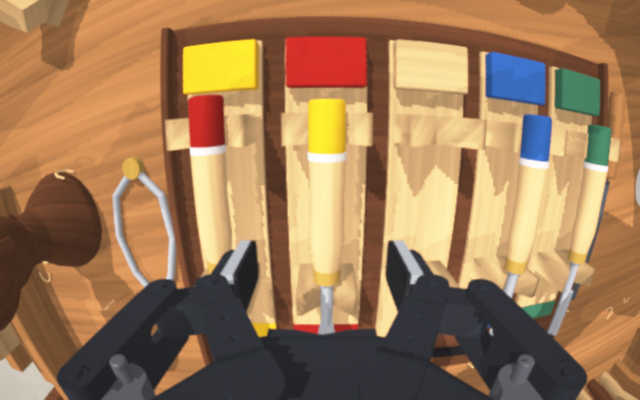

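step_arm:
  targets:
    - {"travel": [0,-0.08,0],"angular": [0,0,0],"gripper": 0.75}
    - {"travel": [0,-0.1375,0],"angular": [0,0,0],"gripper": 0.75}
    - {"travel": [0,-0.1375,0],"angular": [0,0,0],"gripper": 0.75}
    - {"travel": [0,-0.1375,-0.05],"angular": [0,0,0],"gripper": 0.75}
    - {"travel": [0,-0.1375,-0.1],"angular": [0,0,0],"gripper": 0.75}
    - {"travel": [0,-0.1375,-0.135],"angular": [0,0,0],"gripper": 0.75}
    - {"travel": [0,-0.1375,-0.15],"angular": [0,0,0],"gripper": 0.75}
    - {"travel": [0,-0.1375,-0.15],"angular": [0,0,0],"gripper": 0.4}
    - {"travel": [0,-0.1375,-0.15],"angular": [0,0,0],"gripper": 0.1}
    - {"travel": [0,-0.1375,-0.15],"angular": [0,0,0],"gripper": 0.1}

```text
t: 15.8
tool_pos: [0.5459, -0.2589, 0.043]
tool_rot: [0.215, 3.132, -0.011]
contact_force: [-0.7, -1.9, -0.4]
opening: 0.0244
grip_force: 58.8
```

step_arm:
  targets:
    - {"travel": [0,0,0],"angular": [0,0,0],"gripper": 0.1}
    - {"travel": [0,0,0],"angular": [0,0,0],"gripper": 0.1}

```text
t: 16.0
tool_pos: [0.546, -0.2587, 0.0431]
tool_rot: [0.216, 3.131, -0.009]
contact_force: [-1.6, -5.1, -0.3]
opening: 0.0243
grip_force: 58.8
```

step_arm:
  targets:
    - {"travel": [0,0,0.02],"angular": [0,0,0],"gripper": 0.1}
    - {"travel": [0,0,0.07],"angular": [0,0,0],"gripper": 0.1}
    - {"travel": [0,0,0.14],"angular": [0,0,0],"gripper": 0.1}
    - {"travel": [0,0,0.14],"angular": [0,0,0],"gripper": 0.1}
    - {"travel": [0.0488,0.06,0.14],"angular": [0,0,0],"gripper": 0.1}
    - {"travel": [0.0488,0.12,0.14],"angular": [0,0,0],"gripper": 0.1}
    - {"travel": [0.0488,0.18,0.14],"angular": [0,0,0],"gripper": 0.1}
    - {"travel": [0.0488,0.24,0.14],"angular": [0,0,0],"gripper": 0.1}
    - {"travel": [0.0488,0.2793,0.14],"angular": [0,0,0],"gripper": 0.1}
    - {"travel": [0.0488,0.2793,0.14],"angular": [0,0,0],"gripper": 0.1}

```text
t: 17.0
tool_pos: [0.5739, -0.0854, 0.1248]
tool_rot: [0.211, 3.134, 0.002]
contact_force: [0.5, -0.7, -1.2]
opening: 0.024
grip_force: 59.2
```

step_arm:
  targets:
    - {"travel": [0,0,-0.04],"angular": [0,0,0],"gripper": 0.1}
    - {"travel": [0,0,-0.08],"angular": [0,0,0],"gripper": 0.1}
    - {"travel": [0,0,-0.11],"angular": [0,0,0],"gripper": 0.1}
    - {"travel": [0,0,-0.125],"angular": [0,0,0],"gripper": 0.1}
    - {"travel": [0,0,-0.133],"angular": [0,0,0],"gripper": 0.1}
    - {"travel": [0,0,-0.138],"angular": [0,0,0],"gripper": 0.1}
    - {"travel": [0,0,-0.14],"angular": [0,0,0],"gripper": 0.1}
    - {"travel": [0,0,-0.14],"angular": [0,0,0],"gripper": 0.1}

```text
t: 17.8
tool_pos: [0.5751, -0.0907, 0.0433]
tool_rot: [0.216, 3.133, -0.006]
contact_force: [-6.4, -5.0, 5.9]
opening: 0.0242
grip_force: 60.2
```

step_arm:
  targets:
    - {"travel": [0,0,0],"angular": [0,0,0],"gripper": 0.4}
    - {"travel": [0,0,0],"angular": [0,0,0],"gripper": 0.75}
    - {"travel": [0,0,0],"angular": [0,0,0],"gripper": 0.75}
    - {"travel": [0,0,0.03],"angular": [0,0,0],"gripper": 0.75}
    - {"travel": [0,0,0.08],"angular": [0,0,0],"gripper": 0.75}
    - {"travel": [0,0,0.13],"angular": [0,0,0],"gripper": 0.75}
    - {"travel": [-0.0194,-0.07,0.13],"angular": [0,0,0],"gripper": 0.75}
    - {"travel": [-0.0194,-0.14,0.13],"angular": [0,0,0],"gripper": 0.75}
    - {"travel": [-0.0194,-0.14,0.13],"angular": [0,0,0],"gripper": 0.75}

```text
t: 18.7
tool_pos: [0.5627, -0.1764, 0.1194]
tool_rot: [0.223, 3.132, -0.003]
contact_force: [-0.4, 0.5, -0.3]
opening: 0.0642
grip_force: 0.0
```

step_arm:
  targets:
    - {"travel": [0,0,0],"angular": [0,0,0],"gripper": 0.75}
    - {"travel": [0,0,-0.04],"angular": [0,0,0],"gripper": 0.75}
    - {"travel": [0,0,-0.08],"angular": [0,0,0],"gripper": 0.75}
    - {"travel": [0,0,-0.115],"angular": [0,0,0],"gripper": 0.75}
    - {"travel": [0,0,-0.13],"angular": [0,0,0],"gripper": 0.75}
    - {"travel": [0,0,-0.13],"angular": [0,0,0],"gripper": 0.4}
    - {"travel": [0,0,-0.13],"angular": [0,0,0],"gripper": 0.1}
    - {"travel": [0,0,-0.13],"angular": [0,0,0],"gripper": 0.1}
    - {"travel": [0,0,-0.13],"angular": [0,0,0],"gripper": 0.1}

```text
t: 19.6
tool_pos: [0.5633, -0.1752, 0.0428]
tool_rot: [0.215, 3.132, -0.009]
contact_force: [-2.5, -7.0, 0.7]
opening: 0.0245
grip_force: 58.8
```

step_arm:
  targets:
    - {"travel": [0,0,0.02],"angular": [0,0,0],"gripper": 0.1}
    - {"travel": [0,0,0.07],"angular": [0,0,0],"gripper": 0.1}
    - {"travel": [0,0,0.14],"angular": [0,0,0],"gripper": 0.1}
    - {"travel": [0,0,0.14],"angular": [0,0,0],"gripper": 0.1}
    - {"travel": [-0.0194,-0.06,0.14],"angular": [0,0,0],"gripper": 0.1}
    - {"travel": [-0.0194,-0.12,0.14],"angular": [0,0,0],"gripper": 0.1}
    - {"travel": [-0.0194,-0.14,0.14],"angular": [0,0,0],"gripper": 0.1}
    - {"travel": [-0.0194,-0.14,0.14],"angular": [0,0,0],"gripper": 0.1}

```text
t: 20.4
tool_pos: [0.5509, -0.2577, 0.1248]
tool_rot: [0.22, 3.133, 0.0]
contact_force: [0.6, 0.1, -0.9]
opening: 0.0241
grip_force: 59.2
```

step_arm:
  targets:
    - {"travel": [0,0,-0.04],"angular": [0,0,0],"gripper": 0.1}
    - {"travel": [0,0,-0.08],"angular": [0,0,0],"gripper": 0.1}
    - {"travel": [0,0,-0.11],"angular": [0,0,0],"gripper": 0.1}
    - {"travel": [0,0,-0.125],"angular": [0,0,0],"gripper": 0.1}
    - {"travel": [0,0,-0.133],"angular": [0,0,0],"gripper": 0.1}
    - {"travel": [0,0,-0.138],"angular": [0,0,0],"gripper": 0.1}
    - {"travel": [0,0,-0.14],"angular": [0,0,0],"gripper": 0.1}
    - {"travel": [0,0,-0.14],"angular": [0,0,0],"gripper": 0.1}

```text
t: 21.2
tool_pos: [0.5522, -0.2582, 0.0439]
tool_rot: [0.215, 3.132, -0.007]
contact_force: [-4.0, -3.4, 6.5]
opening: 0.0241
grip_force: 60.3
```

step_arm:
  targets:
    - {"travel": [0,0,0],"angular": [0,0,0],"gripper": 0.4}
    - {"travel": [0,0,0],"angular": [0,0,0],"gripper": 0.75}
    - {"travel": [0,0,0],"angular": [0,0,0],"gripper": 0.75}
    - {"travel": [0,0,0.03],"angular": [0,0,0],"gripper": 0.75}
    - {"travel": [0,0,0.08],"angular": [0,0,0],"gripper": 0.75}
    - {"travel": [0,0,0.13],"angular": [0,0,0],"gripper": 0.75}
    - {"travel": [0.0388,0.08,0.13],"angular": [0,0,0],"gripper": 0.75}
    - {"travel": [0.0388,0.16,0.13],"angular": [0,0,0],"gripper": 0.75}
    - {"travel": [0.0388,0.24,0.13],"angular": [0,0,0],"gripper": 0.75}
    - {"travel": [0.0388,0.2807,0.13],"angular": [0,0,0],"gripper": 0.75}

```text
t: 22.2
tool_pos: [0.5736, -0.0843, 0.118]
tool_rot: [-0.212, -3.134, -0.002]
contact_force: [-0.1, -1.6, -0.6]
opening: 0.0642
grip_force: 0.0
```

```bash
cat > m.py <<'E'
from h import *
o=ctrl.get_obs();print(o["tool_pos"],o["opening"],o["contact_force"])
d,R,c=cam("wrist"); cv2.imwrite("pics/w5.png",d["img"][:,:,::-1])
def f(uv,z): p=plane(c,wray(d,R,uv),z)[:2]-SP; return p@U*1000,p@V*1000
for k,b in blobs(d["img"],(60,0,580,170),200).items():
  for x,a,bb in b: print(k,a,np.round(x),np.round(f(x,.027),1),np.round(f(x,.066),1))
E
python3 m.py
```

```text
[ 0.5736 -0.0843  0.118 ] 0.06417996378453976 [-0.0818 -1.6431 -0.5898]
red 3864 [204.  44.] [-126.3  -86.6] [-116.4  -71.2]
red 2176 [311. 100.] [-77.9  -1.7] [-76.   -0.4]
yellow 2631 [117.  60.] [-126.3 -171.9] [-116.5 -142.4]
yellow 1304 [ 92. 118.] [ -76.9 -204. ] [ -75.2 -169.2]
green 2730 [513.  58.] [-126.5  170.2] [-116.6  143. ]
green 1309 [537. 116.] [-78.5 199.4] [-76.6 167.3]
blue 3807 [423.  43.] [-126.4   85. ] [-116.5   71.9]
blue 1844 [440. 105.] [-77.8  99. ] [-76.   83.6]
```

step_arm:
  targets:
    - {"travel": [0,0,0],"angular": [0,0,0],"gripper": 0.75}
    - {"travel": [0,0,-0.04],"angular": [0,0,0],"gripper": 0.75}
    - {"travel": [0,0,-0.08],"angular": [0,0,0],"gripper": 0.75}
    - {"travel": [0,0,-0.115],"angular": [0,0,0],"gripper": 0.75}
    - {"travel": [0,0,-0.13],"angular": [0,0,0],"gripper": 0.75}
    - {"travel": [0,0,-0.13],"angular": [0,0,0],"gripper": 0.4}
    - {"travel": [0,0,-0.13],"angular": [0,0,0],"gripper": 0.1}
    - {"travel": [0,0,-0.13],"angular": [0,0,0],"gripper": 0.1}
    - {"travel": [0,0,-0.13],"angular": [0,0,0],"gripper": 0.1}

```text
t: 23.15
tool_pos: [0.575, -0.0911, 0.0426]
tool_rot: [0.216, 3.132, -0.009]
contact_force: [-2.1, -7.6, 0.4]
opening: 0.0245
grip_force: 58.7
```

step_arm:
  targets:
    - {"travel": [0,0,0.02],"angular": [0,0,0],"gripper": 0.1}
    - {"travel": [0,0,0.07],"angular": [0,0,0],"gripper": 0.1}
    - {"travel": [0,0,0.14],"angular": [0,0,0],"gripper": 0.1}
    - {"travel": [0,0,0.14],"angular": [0,0,0],"gripper": 0.1}
    - {"travel": [-0.0194,-0.06,0.14],"angular": [0,0,0],"gripper": 0.1}
    - {"travel": [-0.0194,-0.12,0.14],"angular": [0,0,0],"gripper": 0.1}
    - {"travel": [-0.0194,-0.14,0.14],"angular": [0,0,0],"gripper": 0.1}
    - {"travel": [-0.0194,-0.14,0.14],"angular": [0,0,0],"gripper": 0.1}

```text
t: 23.95
tool_pos: [0.5625, -0.1733, 0.1249]
tool_rot: [0.22, 3.133, 0.0]
contact_force: [-0.2, 0.1, -2.1]
opening: 0.0242
grip_force: 59.3
```

step_arm:
  targets:
    - {"travel": [0,0,-0.04],"angular": [0,0,0],"gripper": 0.1}
    - {"travel": [0,0,-0.08],"angular": [0,0,0],"gripper": 0.1}
    - {"travel": [0,0,-0.11],"angular": [0,0,0],"gripper": 0.1}
    - {"travel": [0,0,-0.125],"angular": [0,0,0],"gripper": 0.1}
    - {"travel": [0,0,-0.133],"angular": [0,0,0],"gripper": 0.1}
    - {"travel": [0,0,-0.138],"angular": [0,0,0],"gripper": 0.1}
    - {"travel": [0,0,-0.14],"angular": [0,0,0],"gripper": 0.1}
    - {"travel": [0,0,-0.14],"angular": [0,0,0],"gripper": 0.1}

```text
t: 24.75
tool_pos: [0.5638, -0.1738, 0.044]
tool_rot: [0.214, 3.132, -0.007]
contact_force: [-6.2, -5.4, 8.8]
opening: 0.0247
grip_force: 60.6
```

step_arm:
  targets:
    - {"travel": [0,0,0],"angular": [0,0,0],"gripper": 0.4}
    - {"travel": [0,0,0],"angular": [0,0,0],"gripper": 0.75}
    - {"travel": [0,0,0],"angular": [0,0,0],"gripper": 0.75}
    - {"travel": [0,0,0.03],"angular": [0,0,0],"gripper": 0.75}
    - {"travel": [0,0,0.08],"angular": [0,0,0],"gripper": 0.75}
    - {"travel": [0,0,0.16],"angular": [0,0,0],"gripper": 0.75}
    - {"travel": [0,0.1,0.24],"angular": [0,0,0],"gripper": 0.75}
    - {"travel": [0,0.13,0.3],"angular": [0,0,0],"gripper": 0.75}
    - {"travel": [0,0.13,0.3],"angular": [0,0,0],"gripper": 0.75}
    - {"travel": [0,0.13,0.3],"angular": [0,0,0],"gripper": 0.75}

```text
t: 25.75
tool_pos: [0.5639, -0.0932, 0.2232]
tool_rot: [0.212, 3.129, -0.002]
contact_force: [0.4, -0.4, -0.7]
opening: 0.0643
grip_force: 0.0
```

```bash
python3 m.py
```

```text
[ 0.5639 -0.0932  0.2232] 0.06429011690949023 [ 0.4192 -0.4025 -0.6807]
red 2053 [246.  69.] [-126.3  -87.1] [-120.5  -77.5]
red 828 [239. 115.] [-74.9 -95.4] [-75.  -84.9]
yellow 1633 [177.  76.] [-126.  -172.3] [-120.2 -153. ]
yellow 720 [164. 120.] [ -75.1 -191.8] [ -75.2 -170.2]
green 1537 [472.  77.] [-126.4  170.8] [-120.6  150.7]
green 637 [485. 120.] [-76.6 190.5] [-76.5 168.2]
blue 1891 [403.  70.] [-126.2   85.3] [-120.4   75.1]
blue 773 [411. 115.] [-75.9  95.1] [-76.   83.7]
```

View pics/w5.png

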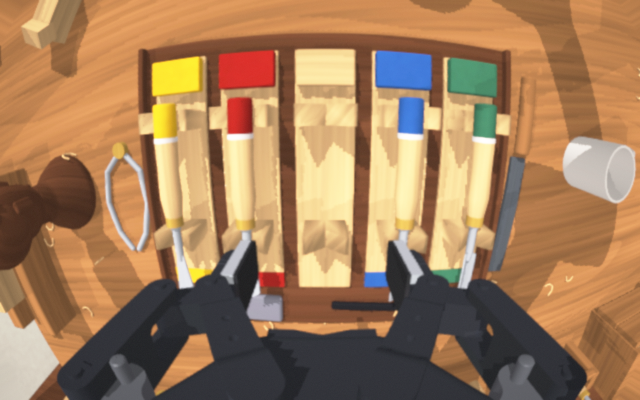

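The last wrist picture shows every tool in its own cradle. The butts are at about (164,120) yellow, (239,115) red, (411,115) blue and (485,120) green, each by the plate of the same colour. The spare cradle is empty and the carved head is still standing.

```bash
python3 -c "
from station import ctrl
print(ctrl.finish_job())"
```

```text
the job is handed in; nothing more can be done
None
```

The job is handed in: all four tools lie in their own cradles, each within about 1 mm along the cradle by the last wrist measurement; the spare is empty, the carved head was left alone, and the arm took about 26 s.

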